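Hold the carry handle on an instrument case for screwing

TASK

The opened grey instrument case needs its carry handle back: of the two black handles on the table take the wider one, the one whose two brass bosses fit the two holes in the bare metal end panel that faces you. Put both bosses into the holes and press the handle's feet squarely onto the two rubber washers with a steady push of about 10 N, so that both washers are squeezed but not crushed, and keep up that push for at least three seconds, as a third hand for the volunteer who will screw it on from inside. Finish while still gripping and pressing it: do not let go, and do not disturb the narrow handle, the screw dish or the screwdriver.

Things in the scene. Friction and masses are not known exactly. Their poses are not given: they have to be found in the camera images.
- wide_handle_grip (a point): Wide black plastic bow handle, loose, about 90 g, lying flat: centre of its grip bar, 8 mm above its underside. +x from the bar to the two feet, y along the bar, z up. The bar is 12 mm thick (x), 16 mm high, flat-faced, free over 60 mm of its length; 38 mm of open space lies between it and the plane of the foot faces. All of the handle is 16 mm high, 116 mm over its feet.
- wide_handle: The same handle, same axes; origin on its underside, mid-way between the two flat foot faces, which lie 44 mm ahead (+x) of the bar's centre. The feet are 26 mm wide (y), centred at y = +45 and -45 mm. From each a brass boss, 8 mm in diameter, points 12 mm along +x, 8 mm above the underside; its last 4 mm taper to 4.4 mm.
- hole_mid (a point): Mid-way between the two handle holes (11 mm in diameter, at y = +45 and -45 mm), on the outer face of the case's end panel, 38 mm above the table. +x points into the case, square to the panel, z up. A rubber washer (26 mm outside, 14 mm inside) round each hole stands 6 mm out (towards -x): the feet meet the free washers when the bar's centre is 50 mm before the panel.
- case: The instrument case, fixed: 140 mm deep (x), 176 mm wide (y), 66 mm high, open at the top, parts inside lower than its rim; origin under its centre. The 3 mm end panel has its outer face at x = -70 mm and reaches from 6 to 66 mm above the table.
- washer_left (a joint): How far the washer at y = +45 mm is squeezed, m: 0 free, 0.0045 crushed; it pushes back with 1.8 N per mm, so both together 3.6 N per mm.
- washer_right (a joint): The same for the washer at y = -45 mm.
- narrow_handle_grip (a point): Centre of the grip bar of the narrow handle (loose bystander, 86 mm over its feet, bosses 60 mm apart, 16 mm high), lying flat; axes as for the wide one.
- dish: Round steel dish for the screws, 150 mm across, 35 mm high (loose bystander); origin under its centre.
- driver: Black precision screwdriver lying on the table, 136 mm long, 11 mm thick (loose bystander); origin under its centre.
Things that resemble listed ones, but are neither listed nor needed, are in the scene too. What is shaped like the wide_handle but purple is not meant.

How it is judged:
On the way, in this order (a step that is already met when the one before it is completed fails the run):
1. both bosses of the wide handle have entered the holes (x of wide_handle_grip in the frame of hole_mid above -0.0545 m and y of wide_handle_grip in the frame of hole_mid between -0.004 and 0.004 m and z of wide_handle_grip in the frame of hole_mid between -0.008 and 0.008 m and angle between the x axis of wide_handle_grip and the x axis of hole_mid, either way round below 0.14 rad), for 0.05 s.
2. the handle has been pressed steadily onto both washers for two seconds (x of wide_handle_grip in the frame of hole_mid above -0.0515 m and y of wide_handle_grip in the frame of hole_mid between -0.004 and 0.004 m and z of wide_handle_grip in the frame of hole_mid between -0.008 and 0.008 m and angle between the x axis of wide_handle_grip and the x axis of hole_mid, either way round below 0.14 rad and value of joint each of washer_left, washer_right above 0.0008 m and contact force between wide_handle and case between 5 and 17 N and contact force between the fingers and wide_handle above 2 N), for 2 s.
At the end, for the whole second after the job is handed in: Bosses in the holes (bar centre within 4 mm sideways and 8 mm in height of hole_mid, under 51.5 mm from the panel, square to 0.14 rad), each washer squeezed over 0.8 mm, handle pressing the case with 5 to 17 N, fingers bearing on it; for 2 s before and the second after the program ends (all of step 2); the arm keeps its last pose, push and grip.
It fails at once if a washer is crushed: the push on the case exceeds 35 N (contact force between wide_handle and case above 35 N).
It fails at once if the narrow handle is disturbed (distance of narrow_handle_grip from where it was at the start of the episode above 0.03 m).
It fails at once if the screw dish is disturbed (distance of dish from where it was at the start of the episode above 0.03 m).
It fails at once if the screwdriver is disturbed (distance of driver from where it was at the start of the episode above 0.03 m).
It also fails if it takes over 54 s, if anything falls off the work surface, if the arm or the gripper's body presses on something with over 40 N, if the wrist force passes 120 N, or if a joint passes its speed limit or range.

ROBOT

A 6-joint arm with a two-finger parallel gripper is mounted at the origin on the work surface; the furniture and walls round the work are solid. World frame = base frame: x ahead of the robot, y to its left, z up, the work surface at z = 0. Lengths are in m, angles in rad, forces in N, time in s.
With the tool pointing down it reaches from about 0.425 to 0.95 m from the base axis. Payload 3.5 kg.
Tool frame: the origin (TCP) lies midway between the tips of the shut fingers; the grasp point (between the pads) lies 19 mm behind it; z points along the fingers, y is the line along which they close (so a half turn about z gives the same grasp; the last joint's range is limited). The gripper opens to 85 mm and grips with 20 to 120 N. Pads are 22 mm wide; open, the fingers measure 114 mm over their backs; the gripper's body (76 mm by 85 mm) begins 54 mm behind the grasp point. The pads swing forward as they close: fully open they stand 13 mm farther back than shut.
Start: joints at [-1.352, 0.286, 1.577, -0, 1.279, -0.15], TCP at [0.243, -0.63, 0.231] pointing down, gripper open.
Joint ranges: [-2.77, 2.77], [-0.9, 2.22], [0.21, 2.48], [-1.53, 4.67], [0.24, 2.81], [-2.84, 2.84]. Speed limits (rad/s): [2.79, 2.79, 3.14, 3.14, 3.14, 3.14].

INTERFACE

Orientations are given as a unit quaternion [x, y, z, w].
In Python, from plant import * gives the robot as it stands.
- The arm moves only by the tool move_arm, never from a script. Its argument "moves" is a list of rows, each a list of 3 entries, a list of its own where there are three numbers: the opening, from 0 (shut) to 1 (fully open), then the shift along the tool's x, y, z in m, then the turn, a rotation vector about the tool's x, y, z in rad. A call has exactly 10 rows; each row shifts and turns the commanded pose from where the row before left it, along the tool's axes as they then stand; what a row does not reach is not made up. A row lasts 1/12 s, in which the tool goes at most 41.7 mm and 7.16 degrees, less where a joint would pass 70% of its speed; a pose out of reach is approached as far as the arm can. A call is refused whole if a number of a shift passes 0.0417 or a number of a turn 0.125, either way. A call with a gripper value outside its range is refused whole. The fingers move at their own pace and stop on an object; "grip_force" is the grip in N (left out, the last holds). Time passes only in rows, so rows that do not move let the fingers close, or fill a call up. It gives the time, the measured TCP pose, the force, the opening and the grip force at its end, in the units of the state.
- get_state(): the state, without advancing time (a new reading comes with each control period).
- read_camera(name): name is "side" or "top" or "wrist"; returns the picture (480x640x3 uint8, red, green, blue); there is no depth.
- camera_params(name): a dict with "fx", "fy", "cx", "cy" (pixels), "k1" (the pictures are not rectified: a ray, as slopes to the right and down, at radius r is drawn at 1 + k1 r^2 times it, then the intrinsics apply), "rvec" (rotation vector, rad) and "tvec" (3), from world to camera coordinates, as OpenCV has them; the wrist camera has in their place "tool_from_camera" (4x4, takes a point from camera to tool coordinates, whose origin is the TCP and whose axes are the flange's). Camera axes: x right, y down, z forward; pixel columns grow to the right and rows downward; lengths in m; the calibration is good to about 2 mm. A picture is of the moment at which its call begins: read the wrist's pose just before it. camera_params takes no time and is no camera call.
- sign_off(): hands the job in; it is judged then, once.
The state is a dict: "time": time; "qpos": joint angles; "dq": joint speeds; "joint_efforts": joint torques, N m; "eef_pos": TCP position; "tcp_rot": TCP orientation; "contact_force": force on the tool from outside, world axes, zero at the start; "wrist_torque": the same for the moment, N m; "opening": opening from 0.0 (shut) to 1.0 (fully open); "finger_force": force on a finger pad.
Only numpy, scipy, OpenCV 4.12 (cv2) and the standard library are available. Lean on these libraries where they do the work, as an engineer would, in place of code of your own. Each camera call takes 0.05 s, during which the arm holds its last target. There are 200 camera calls.

## Working session

There is one attempt and no reset: what is moved stays moved. The work goes in short steps, Python scripts to look and compute and a tool call to move; the robot and the scene stay as the last step left them, time stands still between calls to the robot, and variables do not carry over. Pictures are saved under pics/ and viewed, at most 10 in all, crops included, and the job is handed in when it is done.

Besides the shell and the picture viewer there is one more tool, called after "Request:" in YAML: its name, and indented under it one key for each argument. move_arm: Moves the arm, as the interface text tells. Its arguments: {"type":"object","properties":{"moves":{"type":"array"},"grip_force":{"type":"number"}},"required":["moves"]}

```bash
mkdir -p pics; ls; cat > h.py <<'E'
from plant import *
import numpy as np, cv2
from scipy.spatial.transform import Rotation as R
def save(name,f): 
    im=read_camera(name); cv2.imwrite('pics/'+f,im[:,:,::-1]); return im
def cam(name,st=None):
    p=camera_params(name)
    if name=='wrist':
        T=np.array(p['tool_from_camera']); st=st or get_state()
        Rt=R.from_quat(st['tcp_rot']).as_matrix()
        Rw=Rt@T[:3,:3]; c=Rt@T[:3,3]+np.array(st['eef_pos'])
    else:
        Rc=R.from_rotvec(p['rvec']).as_matrix(); Rw=Rc.T; c=-Rc.T@np.array(p['tvec'])
    return p,Rw,c
def ray(name,u,v,st=None):
    p,Rw,c=cam(name,st)
    d=np.array([(u-p['cx'])/p['fx'],(v-p['cy'])/p['fy']]); s=d.copy()
    for _ in range(30): s=d/(1+p['k1']*(s@s))
    return c,Rw@np.array([s[0],s[1],1])
def atz(name,u,v,z,st=None):
    c,d=ray(name,u,v,st); return c+d*(z-c[2])/d[2]
def proj(name,P,st=None):
    p,Rw,c=cam(name,st); q=Rw.T@(np.array(P)-c); s=q[:2]/q[2]; s=s*(1+p['k1']*(s@s))
    return np.array([p['fx']*s[0]+p['cx'],p['fy']*s[1]+p['cy']])
E
python3 - <<'E'
from h import *
print(get_state())
save('top','top1.png');save('side','side1.png')
for n in('top','side'):print(n,cam(n)[2],cam(n)[1][:,2],camera_params(n)['fx'])
print(camera_params('wrist'))
E
```

```text
pics
{'time': 0.0, 'qpos': array([-1.35201191e+00,  2.87221806e-01,  1.57818460e+00,  2.09246113e-05,
        1.27858467e+00, -1.49988417e-01]), 'dq': array([ 4.90590490e-04,  3.15130914e-04,  2.78849512e-05, -1.12607065e-03,
       -2.22724818e-03, -8.12162390e-04]), 'joint_efforts': array([ 1.41191391e-03, -4.05978012e+01, -2.92624658e+01,  2.42269198e-05,
        5.71280703e-03, -3.04568701e-06]), 'eef_pos': array([ 0.24321351, -0.62895684,  0.22990562]), 'tcp_rot': array([ 9.83048780e-01,  1.83340277e-01, -3.12331959e-05, -1.19884971e-03]), 'contact_force': array([-0.0357093 ,  0.03979408,  0.69936009]), 'wrist_torque': array([ 0.0260881 , -0.02265177, -0.05803517]), 'finger_force': 0.0, 'opening': 0.9946015604259535}
top [0.39845843 0.05431321 1.46823472] [ 0.10166807 -0.01631011 -0.99468467] 577.0462657553174
side [0.28759606 0.76283712 0.71194031] [ 0.26706948 -0.70714745 -0.654688  ] 466.5173644822557
{'fx': 368.7775601737006, 'fy': 368.7775601737006, 'cx': 321.10266424016606, 'cy': 233.2357978014222, 'k1': -0.00888812131402058, 'tool_from_camera': array([[-3.30418453e-04, -9.60389900e-01, -2.78659524e-01,
         7.06135534e-02],
       [ 9.99999421e-01, -6.02836475e-04,  8.91912096e-04,
        -2.64786941e-04],
       [-1.02456949e-03, -2.78659068e-01,  9.60389543e-01,
        -1.43525241e-01],
       [ 0.00000000e+00,  0.00000000e+00,  0.00000000e+00,
         1.00000000e+00]])}
```

View pics/top1.png

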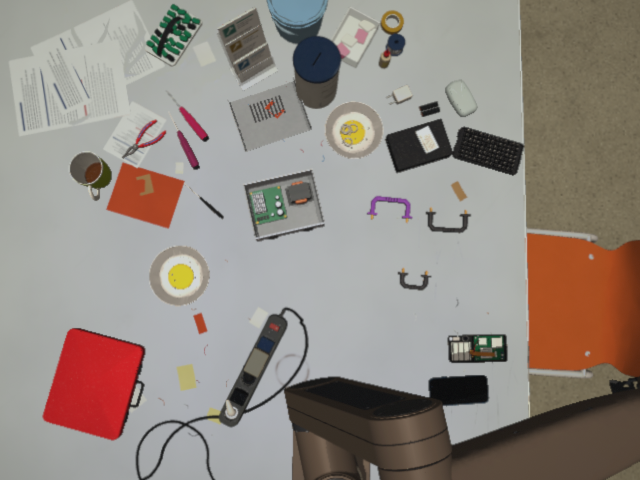

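View pics/side1.png

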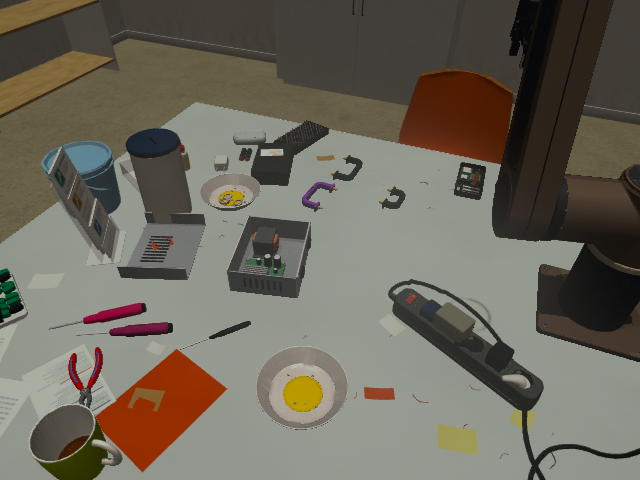

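The top view shows the wide black handle at about (448,221) with its bosses pointing up, the narrow one at (414,282) and the purple one at (390,206). The case is at (286,205), and its washer panel is the lower edge, (258,240) to (325,228). I'll enlarge both areas.

```bash
python3 - <<'E'
from h import *
im=cv2.imread('pics/top1.png')
a=cv2.resize(im[195:240,418:478],None,fx=10,fy=10,interpolation=cv2.INTER_CUBIC)[:,:600]
b=cv2.resize(im[165:245,240:330],None,fx=6.66,fy=6.66,interpolation=cv2.INTER_CUBIC)
cv2.imwrite('pics/c1.png',a[:450]); cv2.imwrite('pics/c2.png',b)
for n,u,v,z in [('handle bar',448,229,.016),('bossL',432,210,.008),('bossR',465,210,.008),('caseL',258,240,.06),('caseR',325,228,.06),('nar',414,285,.016),('dish',180,276,0),('driver',207,202,0.01)]: print(n,atz('top',u,v,z).round(4))
E
```

```text
handle bar [ 0.5801 -0.2925  0.016 ]
bossL [ 0.6297 -0.2535  0.008 ]
bossR [ 0.6311 -0.339   0.008 ]
caseL [0.5406 0.1861 0.06  ]
caseR [0.5726 0.0222 0.06  ]
nar [ 0.4366 -0.2048  0.016 ]
dish [0.4521 0.3873 0.    ]
driver [0.6413 0.3232 0.01  ]
```

View pics/c1.png

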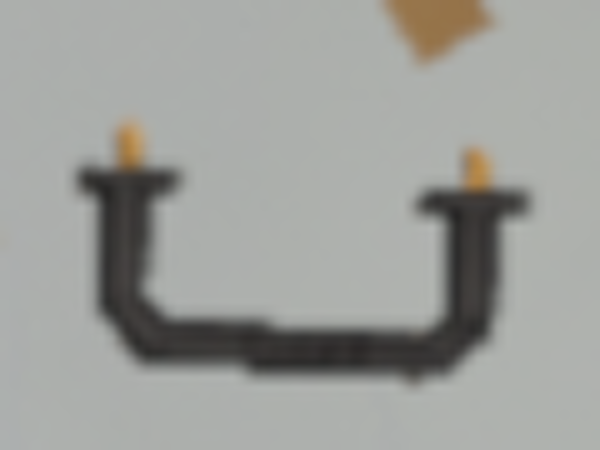

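View pics/c2.png

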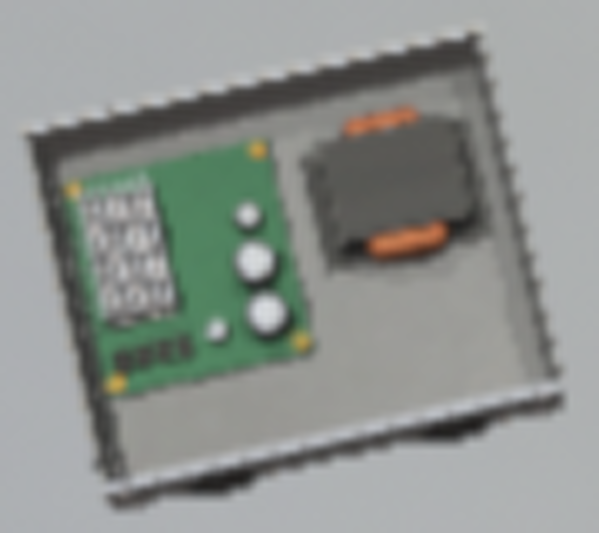

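The crops show the handle's boss bases at crop1 (131,170) and (478,190), with the bar running (150,340) to (440,352). The case's front rim runs (110,490) to (560,395) in crop2, and the rear corners are at (30,135) and (480,38).

```bash
cat > m.py <<'E'
from h import *
A=lambda x,y,z:atz('top',418+x/10-.45,195+y/10-.45,z)
B=lambda x,y,z:atz('top',240+x/6.66-.45,165+y/6.66-.45,z)
bl,br=A(131,170,.012),A(478,190,.012)
d=bl-br; print('dist',np.linalg.norm(d)); yaw=np.arctan2(d[1],d[0])-np.pi/2
m=(bl+br)/2; f=np.array([np.cos(yaw),np.sin(yaw),0]); 
b2=(A(150,340,.016)+A(440,352,.016))/2
print('h yaw',yaw,'grip',m-.044*f,'bar',b2)
fl,fr,kl,kr=[B(*p,.066) for p in((110,490),(560,395),(30,135),(480,38))]
print(np.linalg.norm(fl-fr),np.linalg.norm(fl-kl),np.linalg.norm(fr-kr),np.linalg.norm(kl-kr))
c=(fl+fr+kl+kr)/4; dy=(fl-fr)+(kl-kr); yc=np.arctan2(dy[1],dy[0])-np.pi/2; dx=kl+kr-fl-fr; print('yaw',yc,np.arctan2(dx[1],dx[0]))
g=np.array([np.cos(yc),np.sin(yc),0]); print('case c',c,'hole_mid',c-.07*g,(fl+fr)/2)
E
python3 m.py
```

```text
dist 0.08969634681550526
h yaw -0.041908746449255796 grip [ 0.57915369 -0.29208695  0.012     ] bar [ 0.57969031 -0.29006868  0.016     ]
0.16869358130646506 0.1356227451625609 0.136907319352169 0.1704830437234999
yaw 0.22802390342253398 0.23744156913073305
case c [0.62949726 0.12411252 0.066     ] hole_mid [0.56130921 0.10828881 0.066     ] [0.56327779 0.10808697 0.066     ]
```

Request:
move_arm:
  moves:
    - [0.6,[0.036,-0.016,0],[0,0,0]]
    - [0.6,[0.036,-0.016,0],[0,0,0]]
    - [0.6,[0.036,-0.016,0],[0,0,0]]
    - [0.6,[0.036,-0.016,0],[0,0,0]]
    - [0.6,[0.036,-0.016,0],[0,0,0]]
    - [0.6,[0.036,-0.016,0],[0,0,0]]
    - [0.6,[0.036,-0.016,0],[0,0,0]]
    - [0.6,[0.036,-0.016,0],[0,0,0]]
    - [0.6,[0.036,-0.016,0],[0,0,0]]
    - [0.6,[0.036,-0.016,0],[0,0,0]]
  grip_force: 60

```text
time: 0.93
eef_pos: [0.5223, -0.3487, 0.2308]
tcp_rot: [0.983, 0.183, -0.0, -0.0]
contact_force: [1.0, -0.6, -0.4]
opening: 0.604
finger_force: 0.0
```

Request:
move_arm:
  moves:
    - [0.6,[0.036,-0.016,0],[0,0,0]]
    - [0.6,[0.036,-0.016,0],[0,0,0]]
    - [0.6,[0,0,0],[0,0,-0.12]]
    - [0.6,[0,0,0],[0,0,-0.12]]
    - [0.6,[0,0,0],[0,0,-0.12]]
    - [0.6,[0,0,0],[0,0,-0.12]]
    - [0.6,[0,0,0],[0,0,-0.12]]
    - [0.6,[0,0,0],[0,0,-0.12]]
    - [0.6,[0,0,0],[0,0,-0.12]]
    - [0.6,[0,0,0],[0,0,-0.12]]

```text
time: 1.77
eef_pos: [0.5768, -0.2945, 0.2305]
tcp_rot: [0.785, 0.619, -0.0, -0.001]
contact_force: [-0.3, -0.2, 0.2]
opening: 0.597
finger_force: 0.0
```

Request:
move_arm:
  moves:
    - [0.6,[0,0,0.015],[0,0,-0.1]]
    - [0.6,[0,0,0.015],[0,0,-0.1]]
    - [0.6,[0,0,0.015],[0,0,0]]
    - [0.6,[0,0,0.015],[0,0,0]]
    - [0.6,[0,0,0.01],[0,0,0]]
    - [0.6,[0,0,0],[0,0,0]]
    - [0.6,[0,0,0],[0,0,0]]
    - [0.6,[0,0,0],[0,0,0]]
    - [0.6,[0,0,0],[0,0,0]]
    - [0.6,[0,0,0],[0,0,0]]

```text
time: 2.6
eef_pos: [0.5777, -0.2952, 0.1627]
tcp_rot: [0.722, 0.692, 0.0, 0.001]
contact_force: [-0.7, -0.2, 0.0]
opening: 0.601
finger_force: 0.0
```

```bash
cat >> h.py <<'E'
def pose():
    s=get_state(); M=R.from_quat(s['tcp_rot']).as_matrix()
    print('t',s['time'],'p',s['eef_pos'].round(4),'xyaw',np.arctan2(M[1,0],M[0,0]).round(4),'z',M[:,2].round(4),'F',s['contact_force'].round(2),'op',round(s['opening'],3),'ff',s['finger_force'])
    return s,M
def go(P,yaw): # target TCP, handle-axis yaw -> tool shift, turn
    s,M=pose(); print('shift',(M.T@(np.array(P)-s['eef_pos'])).round(4))
    D=np.array([[-np.sin(yaw),np.cos(yaw),0],[np.cos(yaw),np.sin(yaw),0],[0,0,-1]]).T
    print('turn',R.from_matrix(M.T@D).as_rotvec().round(4))
E
python3 - <<'E'
from h import *
go([.579,-.292,.08],-.042); save('wrist','w1.png')
E
```

```text
t 2.6 p [ 0.5777 -0.2952  0.1627] xyaw 1.5288 z [ 0.0019 -0.0013 -1.    ] F [-0.69 -0.24  0.01] op 0.601 ff 0.0
shift [0.0033 0.001  0.0827]
turn [0.0019 0.0013 0.    ]
```

View pics/w1.png

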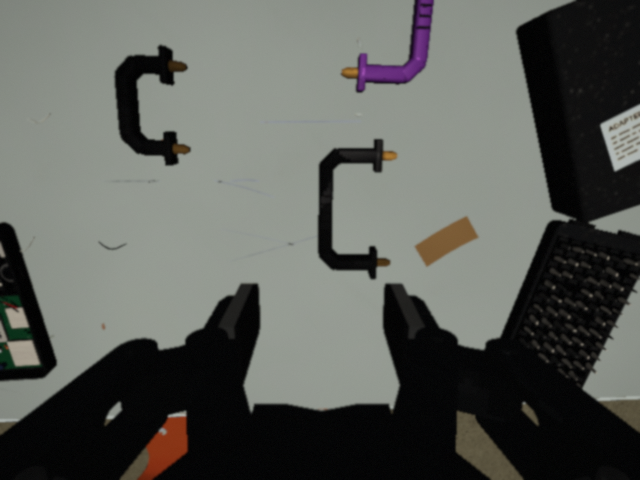

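The wide handle is in view, with boss bases at about (383,156) and (376,262). Its bar runs from (327,172) to (325,255).

```bash
python3 - <<'E'
from h import *
s,M=pose()
a,b=atz('wrist',383,156,.012,s),atz('wrist',376,262,.012,s); d=a-b
yaw=np.arctan2(d[1],d[0])-np.pi/2; f=np.array([np.cos(yaw),np.sin(yaw),0])
print(np.linalg.norm(d),yaw,(a+b)/2-.044*f, (atz('wrist',326,172,.016,s)+atz('wrist',325,255,.016,s))/2)
E
```

```text
t 2.65 p [ 0.5776 -0.2951  0.1625] xyaw 1.5288 z [ 0.0016 -0.0011 -1.    ] F [-0.09 -0.1  -0.19] op 0.604 ff 0.0
0.088543033742309 -0.06270575947305979 [ 0.58147422 -0.2904774   0.012     ] [ 0.58127922 -0.29346869  0.016     ]
```

Request:
move_arm:
  moves:
    - [0.6,[0.0035,0.003,0.018],[0,0,0.011]]
    - [0.6,[0,0,0.018],[0,0,0]]
    - [0.6,[0,0,0.018],[0,0,0]]
    - [0.6,[0,0,0.018],[0,0,0]]
    - [0.6,[0,0,0.018],[0,0,0]]
    - [0.6,[0,0,0.018],[0,0,0]]
    - [0.6,[0,0,0.018],[0,0,0]]
    - [0.6,[0,0,0.016],[0,0,0]]
    - [0.6,[0,0,0.01],[0,0,0]]
    - [0.6,[0,0,0.003],[0,0,0]]

```text
time: 3.48
eef_pos: [0.5792, -0.2907, 0.0044]
tcp_rot: [0.726, 0.688, -0.0, -0.002]
contact_force: [-0.0, -0.3, -1.1]
opening: 0.601
finger_force: 0.0
```

Request:
move_arm:
  moves:
    - [0.3,[0,0,0.001],[0,0,0]]
    - [0.3,[0,0,0],[0,0,0]]
    - [0.15,[0,0,0],[0,0,0]]
    - [0,[0,0,0],[0,0,0]]
    - [0,[0,0,0],[0,0,0]]
    - [0,[0,0,0],[0,0,0]]
    - [0,[0,0,0],[0,0,0]]
    - [0,[0,0,0],[0,0,0]]
    - [0,[0,0,0],[0,0,0]]
    - [0,[0,0,0],[0,0,0]]

```text
time: 4.32
eef_pos: [0.5813, -0.2921, 0.007]
tcp_rot: [0.726, 0.688, 0.0, 0.001]
contact_force: [-0.5, 0.2, 6.9]
opening: 0.115
finger_force: 61.5
```

Request:
move_arm:
  moves:
    - [0,[0,0,-0.005],[0,0,0]]
    - [0,[0,0,-0.015],[0,0,0]]
    - [0,[0,0,-0.02],[0,0,0]]
    - [0,[0,0,-0.02],[0,0,0]]
    - [0,[0,0,-0.02],[0,0,0]]
    - [0,[0,0,-0.015],[0,0,0]]
    - [0,[0.02,-0.0067,0],[0,0,0]]
    - [0,[0.034,-0.0117,0],[0,0,0]]
    - [0,[0.034,-0.0117,0],[0,0,0]]
    - [0,[0.034,-0.0117,0],[0,0,0]]

```text
time: 5.15
eef_pos: [0.5441, -0.1662, 0.1007]
tcp_rot: [0.726, 0.688, 0.0, -0.0]
contact_force: [-0.4, 0.5, -1.0]
opening: 0.116
finger_force: 60.6
```

Request:
move_arm:
  moves:
    - [0,[0.034,-0.0117,0],[0,0,0]]
    - [0,[0.034,-0.0117,0],[0,0,0]]
    - [0,[0.034,-0.0117,0],[0,0,0]]
    - [0,[0.034,-0.0117,0],[0,0,0]]
    - [0,[0.034,-0.0117,0],[0,0,0]]
    - [0,[0.034,-0.0117,0],[0,0,0]]
    - [0,[0.034,-0.01,0],[0,0,0]]
    - [0,[0.014,-0.005,0],[0,0,-0.09]]
    - [0,[0,0,0],[0,0,-0.1]]
    - [0,[0,0,0],[0,0,-0.093]]

```text
time: 5.98
eef_pos: [0.4723, 0.0902, 0.1006]
tcp_rot: [0.618, 0.786, -0.0, -0.0]
contact_force: [0.6, 0.2, 0.1]
opening: 0.118
finger_force: 60.6
```

Request:
move_arm:
  moves:
    - [0,[0,0,0],[0,0,0]]
    - [0,[0,0,0],[0,0,0]]
    - [0,[0,0,0],[0,0,0]]
    - [0,[0,0,0],[0,0,0]]
    - [0,[0,0,0],[0,0,0]]
    - [0,[0,0,0],[0,0,0]]
    - [0,[0,0,0],[0,0,0]]
    - [0,[0,0,0],[0,0,0]]
    - [0,[0,0,0],[0,0,0]]
    - [0,[0,0,0],[0,0,0]]

```text
time: 6.82
eef_pos: [0.4732, 0.0888, 0.1003]
tcp_rot: [0.621, 0.784, -0.0, -0.0]
contact_force: [-0.2, -0.1, -1.0]
opening: 0.119
finger_force: 60.6
```

```bash
python3 - <<'E'
from h import *
go([.4737,.0878,.037],.23); save('wrist','w2.png'); save('side','s2.png'); save('top','t2.png')
E
```

```text
t 6.8167 p [0.4732 0.0888 0.1003] xyaw 1.8006 z [-0. -0. -1.] F [-0.19 -0.1  -0.99] op 0.119 ff 60.61005234718323
shift [-0.0011  0.0002  0.0633]
turn [-0.     -0.     -0.0002]
```

View pics/w2.png

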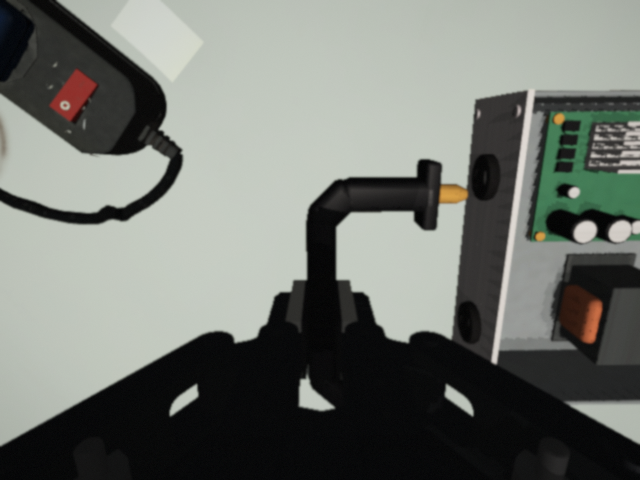

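The wrist view shows the handle held square, with its left boss base at about (441,194) and tip at (467,193). The washers are at about (485,177) and (469,322), and the panel's top rim runs (530,92) to (496,362). I'll enlarge this.

```bash
python3 - <<'E'
import cv2
im=cv2.imread('pics/w2.png')
cv2.imwrite('pics/c3.png',cv2.resize(cv2.convertScaleAbs(im[80:375,400:560],alpha=1.6,beta=25),None,fx=2,fy=2,interpolation=cv2.INTER_CUBIC)); 
c=cv2.resize(cv2.convertScaleAbs(im[150:350,400:540],alpha=2,beta=30),None,fx=4,fy=4,interpolation=cv2.INTER_CUBIC)
import numpy as np
cv2.imwrite('pics/c3.png',np.hstack([c[:300,80:480],c[480:780,80:480]]))
E
```

```text
(no output)
```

View pics/c3.png

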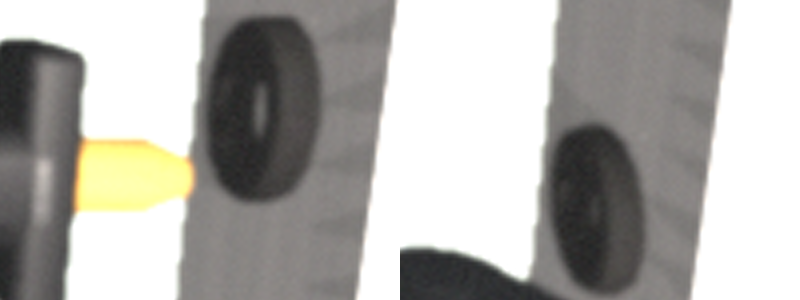

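```bash
python3 - <<'E'
from h import *
s,M=pose()
wl,wr=atz('wrist',481.7-.4,176.9-.4,.038,s),atz('wrist',466-.4,322-.4,.038,s)
d=wl-wr; yaw=np.arctan2(d[1],d[0])-np.pi/2; f=np.array([np.cos(yaw),np.sin(yaw),0])
print('washers',wl,wr,np.linalg.norm(d),yaw,'mid on panel',(wl+wr)/2+.006*f)
rl,rr=atz('wrist',532,92,.066,s),atz('wrist',495,362,.066,s);e=rl-rr;print('rim yaw',np.arctan2(e[1],e[0])-np.pi/2,np.linalg.norm(e),(rl+rr)/2)
ty=M[:,1];tx=M[:,0]
for z in(.0973,.1013,.1053):
  b,t=[atz('wrist',u,193.4,z,s) for u in(439.1,467.8)]
  print(z,'boss base in tool',(M.T@(b-s['eef_pos'])).round(4),'tip',(M.T@(t-s['eef_pos'])).round(4),'len',np.linalg.norm(b-t))
v=M.T@(t-b);print('boss angle in tool',np.arctan2(v[0],v[1]))
E
```

```text
t 6.9667 p [0.4732 0.0888 0.1003] xyaw 1.8008 z [-0.  0. -1.] F [ 0.61 -0.48 -0.13] op 0.115 ff 60.609973669052124
washers [0.55002018 0.15193827 0.038     ] [0.57180186 0.06399318 0.038     ] 0.09060232389965177 0.2427878811935409 mid on panel [0.56673505 0.10940818 0.038     ]
rim yaw 0.243051723779802 0.14201808334895846 [0.56375754 0.12531377 0.066     ]
0.0973 boss base in tool [0.045  0.0472 0.003 ] tip [0.045  0.0588 0.003 ] len 0.011558906857014438
0.1013 boss base in tool [ 0.0457  0.0459 -0.001 ] tip [ 0.0457  0.0572 -0.001 ] len 0.011243436413916135
0.1053 boss base in tool [ 0.0464  0.0446 -0.005 ] tip [ 0.0464  0.0556 -0.005 ] len 0.01092796597081782
boss angle in tool 0.00033968342436032625
```

Request:
move_arm:
  moves:
    - [0,[-0.0027,0,0.008],[0,0,-0.011]]
    - [0,[0,0,0.01],[0,0,0]]
    - [0,[0,0,0.01],[0,0,0]]
    - [0,[0,0,0.01],[0,0,0]]
    - [0,[0,0,0.01],[0,0,0]]
    - [0,[0,0,0.01],[0,0,0]]
    - [0,[0,0,0.0053],[0,0,0]]
    - [0,[0,0,0],[0,0,0]]
    - [0,[0,0,0],[0,0,0]]
    - [0,[0,0,0],[0,0,0]]

```text
time: 7.8
eef_pos: [0.4743, 0.0862, 0.0374]
tcp_rot: [0.617, 0.787, 0.0, 0.0]
contact_force: [-0.3, 0.7, -0.9]
opening: 0.117
finger_force: 60.6
```

```bash
python3 - <<'E'
from h import *
go([.4738,.0863,.037],.241); a=save('wrist','w3.png'); b=save('side','s3.png')
c=proj('side',[.53,.12,.04]); print(c)
u,v=int(c[0]),int(c[1])
w=cv2.resize(b[v-50:v+50,u-65:u+65],None,fx=6,fy=6,interpolation=cv2.INTER_CUBIC)
cv2.imwrite('pics/c4.png',cv2.convertScaleAbs(w[:,:,::-1],alpha=1.5,beta=20)); print(u,v)
for n,z in(('L',.038),):
  y=.241;f=np.array([np.cos(y),np.sin(y),0]);l=np.array([-np.sin(y),np.cos(y),0]);h=np.array([.5647,.109,.038])
  for k in(.045,-.045): print('wash face',proj('side',h-.006*f+k*l)-[u-65,v-50],'wrist',proj('wrist',h-.006*f+k*l))
  s,M=pose()
  for z in(.034,.038,.042):
    for q in(.045,.057): P=s['eef_pos']+q*f+.0455*l;P[2]=z;print(z,q,proj('side',P)-[u-65,v-50],'wrist',proj('wrist',P))
E
```

```text
t 7.8 p [0.4743 0.0862 0.0374] xyaw 1.8118 z [ 9.e-04 -0.e+00 -1.e+00] F [-0.34  0.7  -0.93] op 0.117 ff 60.607298612594604
shift [ 0.0002 -0.0005  0.0004]
turn [0.0009 0.0002 0.    ]
[318.02621299 263.759461  ]
318 263
wash face [50.99220177 59.08051129] wrist [542.55538189 193.25064194]
wash face [57.5198595  29.75126343] wrist [509.66458598 385.94415437]
t 7.9 p [0.4745 0.0862 0.0377] xyaw 1.8119 z [ 0.0015 -0.     -1.    ] F [-0.47 -0.3  -0.18] op 0.113 ff 60.606433153152466
0.034 0.045 [71.57406313 62.65777368] wrist [433.13556423 191.78906286]
0.034 0.057 [65.68629665 62.01845094] wrist [462.80741682 191.7930932 ]
0.038 0.045 [71.62358458 61.26876148] wrist [436.12090325 193.54239769]
0.038 0.057 [65.71937204 60.6292648 ] wrist [466.57459549 193.54596379]
0.042 0.045 [71.67338291 59.87198654] wrist [439.26854932 195.39124104]
0.042 0.057 [65.75263207 59.23232393] wrist [470.54622925 195.39423289]
```

View pics/c4.png

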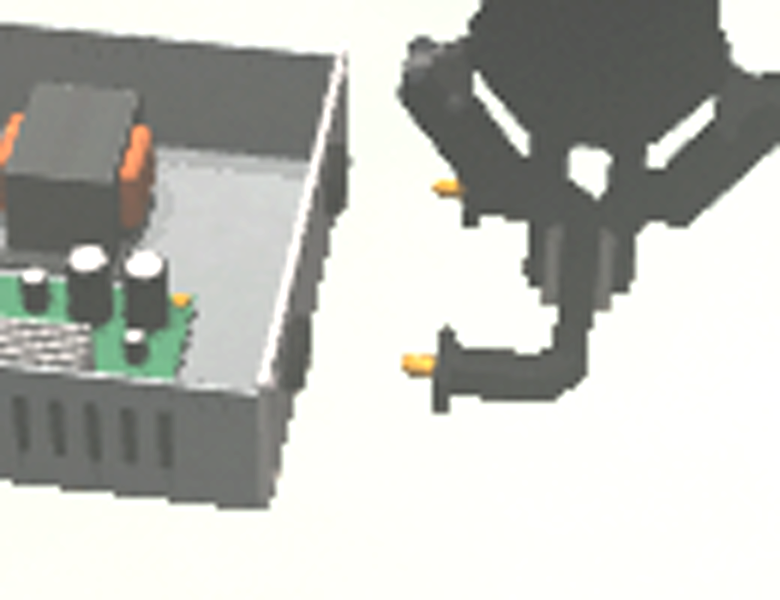

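View pics/w3.png

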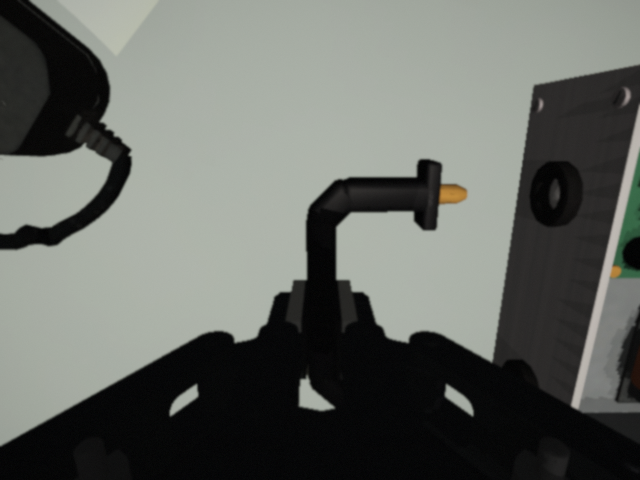

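The boss sits level with the washer hole in both views: wrist v≈194 for both, and the side view agrees. I'll move in along tool y.

Request:
move_arm:
  moves:
    - [0,[0,0.006,0],[0,0,0]]
    - [0,[0,0.006,0],[0,0,0]]
    - [0,[0,0.006,0],[0,0,0]]
    - [0,[0,0.005,0],[0,0,0]]
    - [0,[0,0.004,0],[0,0,0]]
    - [0,[0,0.003,0],[0,0,0]]
    - [0,[0,0.002,0],[0,0,0]]
    - [0,[0,0.002,0],[0,0,0]]
    - [0,[0,0.002,0],[0,0,0]]
    - [0,[0,0,0],[0,0,0]]

```text
time: 8.73
eef_pos: [0.5091, 0.0948, 0.037]
tcp_rot: [0.617, 0.787, 0.0, 0.0]
contact_force: [0.1, -0.1, -1.3]
opening: 0.116
finger_force: 60.6
```

```bash
python3 - <<'E'
from h import *
s,M=pose(); print(M.T@s['contact_force'], M.T@s['wrist_torque'])
a=save('wrist','w4.png'); b=save('side','s4.png')
w=cv2.resize(a[130:280,400:600],None,fx=2.2,fy=2.2,interpolation=cv2.INTER_CUBIC)
x=cv2.resize(b[230:290,270:330],None,fx=5.5,fy=5.5,interpolation=cv2.INTER_CUBIC)
cv2.imwrite('pics/c5.png',cv2.convertScaleAbs(np.hstack([w,x])[:,:,::-1],alpha=1.7,beta=20))
E
```

```text
t 8.7333 p [0.5091 0.0948 0.037 ] xyaw 1.8118 z [ 2.e-04  0.e+00 -1.e+00] F [ 0.06 -0.11 -1.34] op 0.116 ff 60.6096625328064
[-0.12332169  0.03300062  1.33701891] [ 0.00037988 -0.04366039  0.02431547]
```

View pics/c5.png

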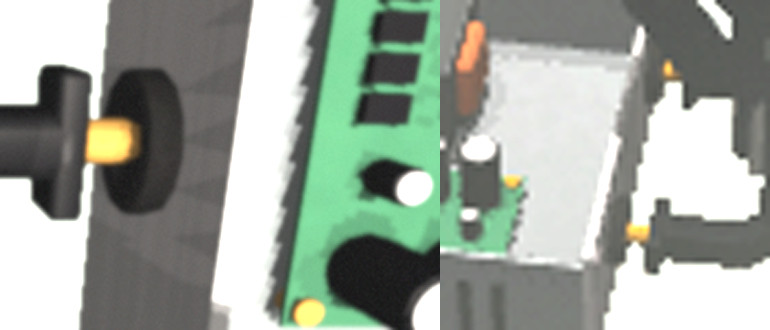

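The boss tip lies centred in the left washer: it is at crop v≈142 and the washer centre is at about 141. There is no contact force, so I'll keep going.

Request:
move_arm:
  moves:
    - [0,[0,0.001,0],[0,0,0]]
    - [0,[0,0.001,0],[0,0,0]]
    - [0,[0,0.001,0],[0,0,0]]
    - [0,[0,0.001,0],[0,0,0]]
    - [0,[0,0.001,0],[0,0,0]]
    - [0,[0,0.001,0],[0,0,0]]
    - [0,[0,0,0],[0,0,0]]
    - [0,[0,0,0],[0,0,0]]
    - [0,[0,0,0],[0,0,0]]
    - [0,[0,0,0],[0,0,0]]

```text
time: 9.67
eef_pos: [0.5146, 0.0962, 0.037]
tcp_rot: [0.617, 0.787, -0.0, -0.0]
contact_force: [0.4, 1.1, -1.1]
opening: 0.117
finger_force: 60.6
```

```bash
cat > f.py <<'E'
from h import *
s,M=pose(); print(M.T@s['contact_force'], M.T@s['wrist_torque'])
E
python3 f.py
```

```text
t 9.6667 p [0.5146 0.0962 0.037 ] xyaw 1.8119 z [-1.e-04  0.e+00 -1.e+00] F [ 0.39  1.06 -1.14] op 0.117 ff 60.60899019241333
[0.93869095 0.62822097 1.14024486] [0.0233414  0.00113404 0.02283962]
```

Request:
move_arm:
  moves:
    - [0,[0,0.001,0],[0,0,0]]
    - [0,[0,0.001,0],[0,0,0]]
    - [0,[0,0.001,0],[0,0,0]]
    - [0,[0,0,0],[0,0,0]]
    - [0,[0,0,0],[0,0,0]]
    - [0,[0,0,0],[0,0,0]]
    - [0,[0,0,0],[0,0,0]]
    - [0,[0,0,0],[0,0,0]]
    - [0,[0,0,0],[0,0,0]]
    - [0,[0,0,0],[0,0,0]]

```text
time: 10.5
eef_pos: [0.5172, 0.0969, 0.0369]
tcp_rot: [0.617, 0.787, -0.0, -0.0]
contact_force: [-2.4, -0.5, -0.3]
opening: 0.116
finger_force: 60.7
```

```bash
python3 f.py
```

```text
t 10.5 p [0.5172 0.0969 0.0369] xyaw 1.8118 z [-7.e-04 -0.e+00 -1.e+00] F [-2.37 -0.54 -0.26] op 0.116 ff 60.650877356529236
[ 0.04060081 -2.43383164  0.26094309] [ 0.37343776 -0.04030497  0.04973765]
```

Request:
move_arm:
  moves:
    - [0,[0,0.0005,0],[0,0,0]]
    - [0,[0,0.0005,0],[0,0,0]]
    - [0,[0,0.0005,0],[0,0,0]]
    - [0,[0,0.0005,0],[0,0,0]]
    - [0,[0,0,0],[0,0,0]]
    - [0,[0,0,0],[0,0,0]]
    - [0,[0,0,0],[0,0,0]]
    - [0,[0,0,0],[0,0,0]]
    - [0,[0,0,0],[0,0,0]]
    - [0,[0,0,0],[0,0,0]]

```text
time: 11.33
eef_pos: [0.5183, 0.0972, 0.0367]
tcp_rot: [0.617, 0.787, -0.001, -0.001]
contact_force: [-5.9, -1.8, 1.4]
opening: 0.116
finger_force: 61.0
```

```bash
python3 f.py
```

```text
t 11.3333 p [0.5183 0.0972 0.0367] xyaw 1.8121 z [-3.4e-03 -6.0e-04 -1.0e+00] F [-5.91 -1.84  1.39] op 0.116 ff 60.95888614654541
[-0.37077987 -6.18667736 -1.36602026] [ 0.95301066 -0.08012324 -0.01421405]
```

Request:
move_arm:
  moves:
    - [0,[0,0.0005,0],[0,0,0]]
    - [0,[0,0.0005,0],[0,0,0]]
    - [0,[0,0.0005,0],[0,0,0]]
    - [0,[0,0.0005,0],[0,0,0]]
    - [0,[0,0.0002,0],[0,0,0]]
    - [0,[0,0,0],[0,0,0]]
    - [0,[0,0,0],[0,0,0]]
    - [0,[0,0,0],[0,0,0]]
    - [0,[0,0,0],[0,0,0]]
    - [0,[0,0,0],[0,0,0]]

```text
time: 12.17
eef_pos: [0.5192, 0.0975, 0.0364]
tcp_rot: [0.617, 0.787, -0.003, -0.002]
contact_force: [-8.6, -3.4, 3.2]
opening: 0.118
finger_force: 61.2
```

```bash
python3 f.py
```

```text
t 12.1667 p [0.5192 0.0975 0.0364] xyaw 1.8124 z [-0.0069 -0.0012 -1.    ] F [-8.59 -3.35  3.25] op 0.118 ff 61.1702960729599
[-1.19885346 -9.16610749 -3.18199496] [ 1.45229353 -0.17684618  0.0351783 ]
```

Request:
move_arm:
  moves:
    - [0,[0,0,0],[0,0,0]]
    - [0,[0,0,0],[0,0,0]]
    - [0,[0,0,0],[0,0,0]]
    - [0,[0,0,0],[0,0,0]]
    - [0,[0,0,0],[0,0,0]]
    - [0,[0,0,0],[0,0,0]]
    - [0,[0,0,0],[0,0,0]]
    - [0,[0,0,0],[0,0,0]]
    - [0,[0,0,0],[0,0,0]]
    - [0,[0,0,0],[0,0,0]]

```text
time: 13.0
eef_pos: [0.5192, 0.0975, 0.0364]
tcp_rot: [0.617, 0.787, -0.003, -0.002]
contact_force: [-10.1, -3.8, 3.2]
opening: 0.112
finger_force: 61.2
```

Request:
move_arm:
  moves:
    - [0,[0,0,0],[0,0,0]]
    - [0,[0,0,0],[0,0,0]]
    - [0,[0,0,0],[0,0,0]]
    - [0,[0,0,0],[0,0,0]]
    - [0,[0,0,0],[0,0,0]]
    - [0,[0,0,0],[0,0,0]]
    - [0,[0,0,0],[0,0,0]]
    - [0,[0,0,0],[0,0,0]]
    - [0,[0,0,0],[0,0,0]]
    - [0,[0,0,0],[0,0,0]]

```text
time: 13.83
eef_pos: [0.5192, 0.0975, 0.0364]
tcp_rot: [0.617, 0.787, -0.003, -0.002]
contact_force: [-8.7, -2.9, 4.1]
opening: 0.118
finger_force: 61.2
```

Request:
move_arm:
  moves:
    - [0,[0,0,0],[0,0,0]]
    - [0,[0,0,0],[0,0,0]]
    - [0,[0,0,0],[0,0,0]]
    - [0,[0,0,0],[0,0,0]]
    - [0,[0,0,0],[0,0,0]]
    - [0,[0,0,0],[0,0,0]]
    - [0,[0,0,0],[0,0,0]]
    - [0,[0,0,0],[0,0,0]]
    - [0,[0,0,0],[0,0,0]]
    - [0,[0,0,0],[0,0,0]]

```text
time: 14.67
eef_pos: [0.5192, 0.0975, 0.0364]
tcp_rot: [0.617, 0.787, -0.003, -0.002]
contact_force: [-8.7, -3.8, 3.7]
opening: 0.117
finger_force: 61.2
```

Request:
move_arm:
  moves:
    - [0,[0,0,0],[0,0,0]]
    - [0,[0,0,0],[0,0,0]]
    - [0,[0,0,0],[0,0,0]]
    - [0,[0,0,0],[0,0,0]]
    - [0,[0,0,0],[0,0,0]]
    - [0,[0,0,0],[0,0,0]]
    - [0,[0,0,0],[0,0,0]]
    - [0,[0,0,0],[0,0,0]]
    - [0,[0,0,0],[0,0,0]]
    - [0,[0,0,0],[0,0,0]]

```text
time: 15.5
eef_pos: [0.5192, 0.0974, 0.0365]
tcp_rot: [0.617, 0.787, -0.003, -0.002]
contact_force: [-8.0, -2.6, 5.1]
opening: 0.12
finger_force: 61.2
```

Request:
move_arm:
  moves:
    - [0,[0,0,0],[0,0,0]]
    - [0,[0,0,0],[0,0,0]]
    - [0,[0,0,0],[0,0,0]]
    - [0,[0,0,0],[0,0,0]]
    - [0,[0,0,0],[0,0,0]]
    - [0,[0,0,0],[0,0,0]]
    - [0,[0,0,0],[0,0,0]]
    - [0,[0,0,0],[0,0,0]]
    - [0,[0,0,0],[0,0,0]]
    - [0,[0,0,0],[0,0,0]]

```text
time: 16.33
eef_pos: [0.5192, 0.0975, 0.0364]
tcp_rot: [0.617, 0.787, -0.003, -0.002]
contact_force: [-8.8, -2.9, 3.4]
opening: 0.117
finger_force: 61.2
```

```bash
python3 f.py
```

```text
t 16.3333 p [0.5192 0.0975 0.0364] xyaw 1.8124 z [-0.0069 -0.0012 -1.    ] F [-8.79 -2.91  3.38] op 0.117 ff 61.16947531700134
[-0.72419381 -9.25885572 -3.32031831] [ 1.42928948 -0.18480538  0.01854754]
```

The push has held steady at about 10 N for over 4 s with no twisting moment, so I'm handing in.

```bash
python3 -c "
from plant import *
print(sign_off())"
```

```text
the job is handed in; nothing more can be done
None
```

I handed the job in with the wide handle still gripped and its bosses in the panel holes, pressed onto both washers at a steady 9–10 N for over 4 s; the arm never went near the narrow handle, dish or screwdriver, and the judge's verdict was not shown.

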